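# Tighten the board clamp's wing screw with fingertip strokes

### The job

The blue chopping board lies loose under the hold-down clamp. Tighten the clamp's red wing screw by pushing its wings round clockwise (seen from above) with the fingertips, stroke after stroke, until the screw goes no farther and the pad presses the board down firmly. Only push: never pinch or grip the screw between the fingers, do not lift or shift the board, and leave the half lemon, the sauce cup and the spice jar where they are.

Things in the scene. Friction and masses are not known exactly. Their poses are not given: they have to be found in the camera images.
- clamp: grey hold-down clamp, fixed to the worktop. Origin on the worktop (z = 0) on the screw's vertical axis; x axis points from the screw to the steel column, a 12 x 24 mm bar 132 mm high, near face 40 mm from the axis, that bars fingers from passing there. Foot behind the board: x 36 to 102, y +-35, 8 mm high. The arm from column to screw ends 14 mm past the axis, 22 to 38 mm wide, top at 89 mm
- wing_screw (a joint): turn of the red wing screw, rad; grows clockwise seen from above (tightening); 10.0 is home, a hard stop. Starts 4.5 to 7.5 rad short of it. Friction about 0.12 N m (some 5 N on a wing); stays where it is left, no springback. At value q the two wings point at the angles -q and pi - q (counter-clockwise positive) from the clamp's x axis
- screw_mid (a point): point on the screw axis at mid height of its two wings (half a turn apart), 109 mm above the worktop; its x axis points along one wing and turns with the screw. Each wing is a red rounded ear 8 mm thick, from the hub (radius 9.5 mm) to 34 mm from the axis, 95 to 123 mm above the worktop. The head does not rise or sink as it turns
- drive_faces: the half of both wings' thickness that is pushed for tightening (the face on the counter-clockwise side of each wing); origin on the worktop on the screw axis, turns with the screw
- lead_faces: the other half of both wings' thickness (the clockwise side, 3 mm lower at the top); same origin. Force on both halves at once means that a wing is pinched
- pad: black rubber pad, 28 mm across, under the screw; origin at the middle of its underside. It sinks 8 mm for each turn of the screw and comes onto the board about 0.4 rad before home
- board: blue plastic chopping board 240 x 340 x 10 mm lying on the worktop, its far long edge under the clamp; origin at the middle of its underside, y along the long side
- lemon_half: half a lemon, 55 mm across, 27 mm high, on the board; origin under its centre
- sauce_cup: small steel sauce cup, 55 mm across, 32 mm high, on the board; origin under its centre
- spice_jar: spice jar with a red cap, 45 mm across, 106 mm high, on the worktop left of the clamp; origin under its centre. (A can opener, 291 mm high, is fixed well to the left, near x 0.27, y 0.48; keep the arm clear of it)

How it is judged:
On the way, in this order (a step that is already met when the one before it is completed fails the run):
1. the fingers have pushed the screw well round, the pad still off the board (value of joint wing_screw above 6.5 rad and contact force between the fingers and drive_faces above 0.5 N).
2. the fingers push the screw home (value of joint wing_screw above 9.75 rad and contact force between pad and board above 2 N), for 0.1 s.
At the end, for the whole second after the job is handed in: the wing screw is home (within 0.25 rad of its stop), the pad presses on the board with more than 2 N, and the board lies flat on the worktop within 15 mm of where it was (all of step 2 and height (world z) of board below 0.006 m and distance of board from where it was at the start of the episode below 0.015 m and linear speed of board below 0.01 m/s); the robot touches nothing.
It fails at once if a wing is pinched: more than 3 N on both of its faces at once (contact force between the fingers and drive_faces above 3 N and contact force between the fingers and lead_faces above 3 N).
It fails at once if the board is lifted or shoved (height (world z) of board above 0.012 m or distance of board from where it was at the start of the episode above 0.025 m).
It fails at once if the half lemon, the sauce cup or the spice jar is moved more than 25 mm or tipped (distance of any of lemon_half, sauce_cup, spice_jar from where it was at the start of the episode above 0.025 m or angle between any of sauce_cup, lemon_half, spice_jar's own z axis and vertical above 0.4 rad).
It also fails if it takes over 64 s, if anything falls off the work surface, if the arm or the gripper's body presses on something with over 40 N, if the wrist force passes 120 N, or if a joint passes its speed limit or range.

### The arm

A 6-joint arm with a two-finger parallel gripper is mounted at the origin on a cart in front of the work surface, level with it; the furniture and walls round the work are solid. World frame = base frame: x ahead of the robot, y to its left, z up, the work surface at z = 0. Lengths are in m, angles in rad, forces in N, time in s.
With the tool pointing down it reaches from about 0.35 to 0.8 m from the base axis. Payload 7.3 kg.
Tool frame: the origin (TCP) lies midway between the tips of the shut fingers; the grasp point (between the pads) lies 19 mm behind it; z points along the fingers, y is the line along which they close (so a half turn about z gives the same grasp; the last joint's range is limited). The gripper opens to 85 mm and grips with 20 to 120 N. Pads are 22 mm wide; open, the fingers measure 114 mm over their backs; the gripper's body (76 mm by 85 mm) begins 54 mm behind the grasp point. The pads swing forward as they close: fully open they stand 13 mm farther back than shut.
Start: joints at [0.995, 0.342, 1.524, -0, 1.275, -0.146], TCP at [0.219, 0.477, 0.231] pointing down, gripper open.
Joint ranges: [-2.53, 2.53], [-0.77, 2.02], [0.04, 2.7], [-1, 4.14], [0.28, 2.66], [-3.11, 3.11]. Speed limits (rad/s): [2.57, 2.57, 3.14, 3.14, 3.14, 3.14].

### API

Orientations are given as a unit quaternion [x, y, z, w].
In Python, from workcell import r, cams gives the robot as it stands (r), with the cameras (cams). Calls block until the motion is done:
- r.reach(position, orientation): joint-space move of the TCP to a pose.
- r.move_straight(position, orientation=None, speed=0.15, max_force=None): straight line of the TCP; orientation=None keeps the orientation; speed is the mean speed in m/s. With max_force (N) it stops when the force on the tool has changed by that much, and returns True; else False.
- r.movej(angles): joint-space move.
- r.command_gripper(opening, force=None): finger opening in m; force is the grip in N (None keeps the last); returns when the fingers have stopped.
- r.hold(seconds).
- r.solve_ik(position, orientation): joint angles nearest the present ones, or None.
- r.read_state(): the state.
- cams.get_image(name): name is "side" or "top" or "wrist"; returns the picture (480x640x3 uint8, red, green, blue); there is no depth.
- cams.camera_model(name): a dict with "K" (3x3 intrinsics, pixels), "R" (3x3) and "t" (3): a world point X has camera coordinates R X + t; the wrist camera has in their place "tool_from_camera" (4x4, takes a point from camera to tool coordinates, whose origin is the TCP and whose axes are the flange's). Camera axes: x right, y down, z forward; pixel columns grow to the right and rows downward; lengths in m; the calibration is good to about 2 mm. A picture is of the moment at which its call begins: read the wrist's pose just before it. camera_model takes no time and is no camera call.
A pose or a line that the arm cannot do raises r.PlanningError and nothing moves.
- r.finish_job(): hands the job in; it is judged then, once.
The state is a dict: "time_s": time; "joint_positions": joint angles; "dq": joint speeds; "tau": joint torques, N m; "eef_pos": TCP position; "eef_rot": TCP orientation; "contact_force": force on the tool from outside, world axes, zero at the start; "torque": the same for the moment, N m; "grip_width": finger opening in m; "grip_force": force on a finger pad.
Only numpy, scipy, OpenCV 4.12 (cv2) and the standard library are available. Lean on these libraries where they do the work, as an engineer would, in place of code of your own. Each camera call takes 0.05 s, during which the arm holds its last target. There are 200 camera calls.

## Working session

There is one attempt and no reset: what is moved stays moved. The work goes in short steps, each a Python script; the robot and the scene stay as the last script left them, time stands still between calls to the robot, and variables do not carry over. Pictures are saved under pics/ and viewed, at most 10 in all, crops included, and the job is handed in when it is done.

```bash
mkdir -p pics; python3 - <<'E'
from workcell import r, cams
import cv2,numpy as np
a=cams.get_image("top");b=cams.get_image("side")
cv2.imwrite("pics/top.png",a[:,:,::-1]);cv2.imwrite("pics/side.png",b[:,:,::-1])
for n in("top","side"):
    c=cams.camera_model(n);print(n,np.round(c["K"],1).tolist(),np.round(c["R"],4).tolist(),np.round(c["t"],4).tolist())
s=r.read_state();print(s["eef_rot"],s["time_s"])
E
```

```text
top [[595.6, 0.0, 335.3], [0.0, 595.6, 244.1], [0.0, 0.0, 1.0]] [[-0.0233, -0.9996, -0.0146], [-0.9856, 0.0254, -0.1673], [0.1676, 0.0104, -0.9858]] [0.071, 0.5231, 1.198]
side [[469.6, 0.0, 319.4], [0.0, 469.6, 246.7], [0.0, 0.0, 1.0]] [[-0.9659, 0.2585, -0.016], [0.1987, 0.7001, -0.6858], [-0.1661, -0.6656, -0.7276]] [0.4789, -0.0705, 1.1133]
[ 2.13260070e-01  9.76995237e-01 -6.22892991e-04 -2.48527281e-04] 0.1
```

View pics/top.png

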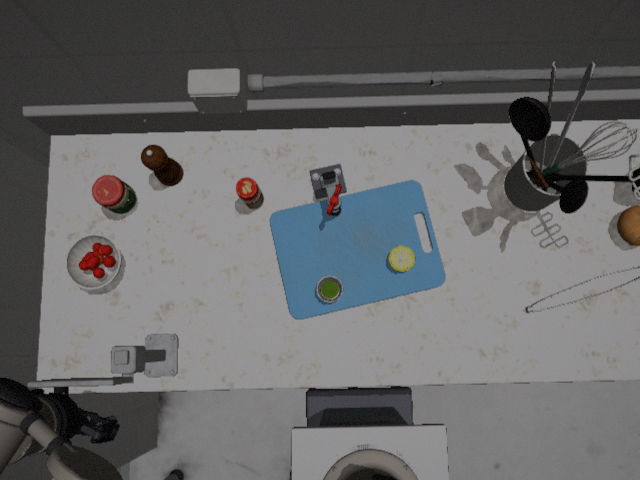

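View pics/side.png

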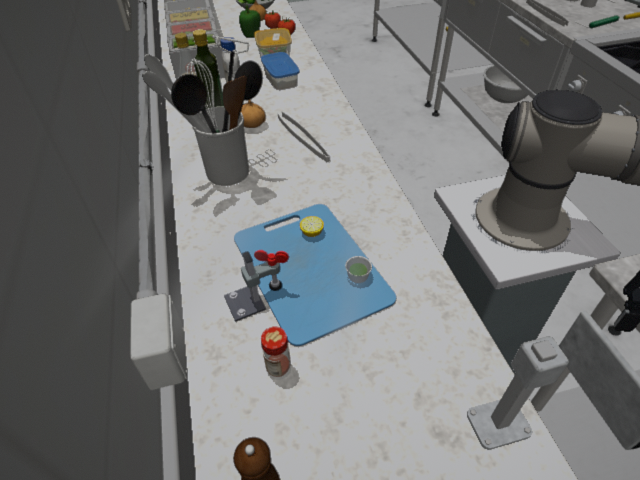

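The top view shows the clamp foot at about (327,182) and the red wings at (334,200). In the side view the wings are at (271,258). Next I triangulate the wings and zoom in.

```bash
cat > h.py <<'E'
import numpy as np,cv2
from workcell import r, cams
def red(im):
    h=cv2.cvtColor(im,cv2.COLOR_RGB2HSV);return (((h[...,0]<8)|(h[...,0]>172))&(h[...,1]>150)&(h[...,2]>70)).astype(np.uint8)
def ray2plane(n,uv,z):
    c=cams.camera_model(n);K,R,t=(np.array(c[k]) for k in("K","R","t"))
    o=-R.T@t;d=R.T@np.linalg.solve(K,[uv[0],uv[1],1]);return o+d*(z-o[2])/d[2]
def proj(n,X):
    c=cams.camera_model(n);p=np.array(c["K"])@(np.array(c["R"])@np.array(X)+np.array(c["t"]));return p[:2]/p[2]
E
python3 - <<'E'
from h import *
out=[]
for n,(x,y) in(("top",(334,200)),("side",(271,258))):
    im=cv2.imread(f"pics/{n}.png")[:,:,::-1].copy();m=red(im);w=np.zeros_like(m);w[y-25:y+25,x-25:x+25]=1;m*=w
    k,l,st,ce=cv2.connectedComponentsWithStats(m)
    ys,xs=np.nonzero(m);print(n,len(xs),xs.min(),xs.max(),ys.min(),ys.max(),xs.mean(),ys.mean())
    for q in st[1:]:
        if q[4]>5:print(q)
    print(ray2plane(n,(xs.mean(),ys.mean()),.109))
    out.append(cv2.resize(im[y-40:y+40,x-50:x+50],None,fx=4,fy=6 and 4,interpolation=cv2.INTER_CUBIC))
cv2.imwrite("pics/c1.png",np.hstack(out)[:,:,::-1])
E
```

```text
top 160 327 341 184 214 333.85 198.6875
[327 184  15  31 160]
[0.60595954 0.0581925  0.109     ]
side 307 255 287 250 265 271.73941368078175 256.8599348534202
[255 250  33  16 307]
[0.60457686 0.06347695 0.109     ]
```

View pics/c1.png

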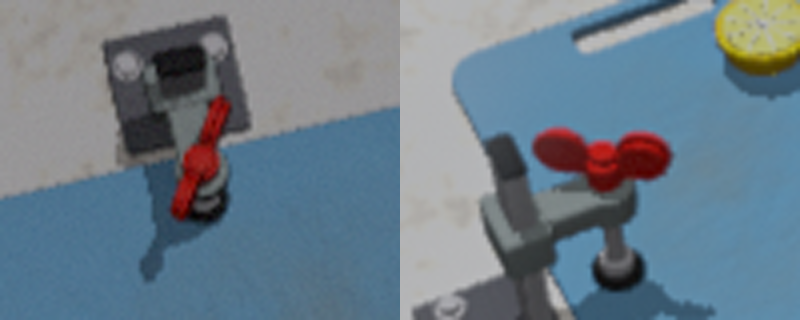

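The crops show one wing pointing toward the column side (top picture about (339.5,186)) and the other toward the robot (329,212.5). The hub is at (334.5,199.5) and the foot is visible. Now the clamp frame and wing angle.

```bash
python3 - <<'E'
from h import *
P=lambda n,x,y,z:ray2plane(n,(284+x/4,160+y/4) if n=="top" else (221+(x-400)/4,218+y/4),z)[:2]
f=[P("top",*q,.008) for q in((104,42),(225,15),(248,127),(125,153))]
print("foot",np.round(f,4).tolist())
c=np.mean(f,0);
d1=f[0]-f[3];d2=f[1]-f[2];d3=f[0]-f[1];
print("psi",np.degrees([np.arctan2(*d1[::-1]),np.arctan2(*d2[::-1]),np.arctan2(d3[1],d3[0])-np.pi/2]))
print("centre",c, "column top",P("top",180,60,.132))
for z in(.115,.12):print("hub",P("top",203,157,z))
print("hub side",P("side",602,162,.109))
a,b=P("top",221,104,.118),P("top",180,211,.112);print(a,b,np.degrees(np.arctan2(*(a-b)[::-1])),np.linalg.norm(a-b))
a,b=P("side",538,140,.110),P("side",668,158,.110);print(a,b,np.degrees(np.arctan2(*(a-b)[::-1])),(a+b)/2)
for z in(.028,.032,.036):print("cup",ray2plane("top",(329,289),z)[:2])
print("jar",ray2plane("top",(247,187),.106)[:2])
print("lemon",ray2plane("top",(401,259),.02)[:2])
s=r.read_state()
print(np.round(cams.camera_model("wrist")["tool_from_camera"],3).tolist(),np.round(cams.camera_model("wrist")["K"],0).tolist())
E
```

```text
foot [[0.6962, 0.1102], [0.7097, 0.0435], [0.646, 0.0325], [0.6332, 0.0998]]
psi [ 9.40457304  9.76681222 11.45368819]
centre [0.67126012 0.07149264] column top [0.64857482 0.06641458]
hub [0.60326352 0.05635939]
hub [0.60202137 0.05631084]
hub side [0.6058138  0.06746982]
[0.62941171 0.04673099] [0.57673233 0.06846399] -22.418703815965795 0.05698631444609555
[0.63269819 0.04612721] [0.57530908 0.07439608] -26.224049297687912 [0.60400364 0.06026164]
cup [0.43272387 0.07366942]
cup [0.43234924 0.07357754]
cup [0.43197461 0.07348565]
jar [0.63567322 0.23295884]
lemon [ 0.49325627 -0.07982693]
[[0.001, -0.952, -0.307, 0.079], [1.0, 0.001, 0.001, -0.001], [-0.0, -0.307, 0.952, -0.144], [0.0, 0.0, 0.0, 1.0]] [[346.0, 0.0, 324.0], [0.0, 346.0, 236.0], [0.0, 0.0, 1.0]]
```

Screw axis is at about (0.604, 0.0595), clamp yaw about 10.5 deg, wing at about -34.5 deg relative, so q≈3.74. Home then needs about one full turn, with the wings ending nearly as they stand now. The plan is closed fingers used as one pusher, in three strokes on the side away from the column. First I check the IK.

```bash
cat >> h.py <<'E'
from scipy.spatial.transform import Rotation as Ro
C=np.array([.604,.0595]);PSI=10.5;S=1
def pose(w,gap,z,rad=.026,half=.0185):
    """w: wing angle in clamp frame (deg); tool stands 'gap' behind that wing's drive face"""
    a=np.radians(w+PSI);ex=np.array([np.cos(a),np.sin(a)]);ey=np.array([-ex[1],ex[0]])
    p=C+rad*ex+(half+gap)*ey
    y=S*np.array([*ey,0]);zz=np.array([0,0,-1.]);M=np.column_stack([np.cross(y,zz),y,zz])
    return [*p,z],Ro.from_matrix(M).as_quat()
E
python3 - <<'E'
import h
from h import *
for s in(1,-1):
    h.S=s
    for z in (.1,.17):
        print(s,z)
        for w in(215,180,145,90,30):
            q=r.solve_ik(*pose(w,.012,z));print(w,None if q is None else np.round(q,2))
E
```

```text
1 0.1
215 [-0.09  0.62  1.46 -0.    1.07  0.68]
180 [-0.09  0.58  1.53 -0.    1.04  1.3 ]
145 [-0.06  0.55  1.57 -0.    1.01  1.94]
90 [ 0.01  0.56  1.56 -0.    1.02  2.96]
30 [ 0.04  0.62  1.44 -0.    1.08 -2.24]
1 0.17
215 [-0.09  0.54  1.37 -0.    1.22  0.68]
180 [-0.09  0.5   1.45 -0.    1.19  1.3 ]
145 [-0.06  0.48  1.49 -0.    1.17  1.94]
90 [ 0.01  0.49  1.47 -0.    1.18  2.96]
30 [ 0.04  0.55  1.36 -0.    1.23 -2.24]
-1 0.1
215 [-0.09  0.62  1.46 -0.    1.07 -2.46]
180 [-0.09  0.58  1.53 -0.    1.04 -1.84]
145 [-0.06  0.55  1.57 -0.    1.01 -1.2 ]
90 [ 0.01  0.56  1.56 -0.    1.02 -0.18]
30 [ 0.04  0.62  1.44 -0.    1.08  0.9 ]
-1 0.17
215 [-0.09  0.54  1.37 -0.    1.22 -2.46]
180 [-0.09  0.5   1.45 -0.    1.19 -1.84]
145 [-0.06  0.48  1.49 -0.    1.17 -1.2 ]
90 [ 0.01  0.49  1.47 -0.    1.18 -0.18]
30 [ 0.04  0.55  1.36 -0.    1.23  0.9 ]
```

```bash
sed -i 's/;S=1$/;S=-1/' h.py; cat >> h.py <<'E'
def sweep(w0,w1,gap0,step=15,z=.1,mf=None,speed=.04):
    "push the wing from w0 to w1 (clockwise); the gap closes on the way"
    for w in np.linspace(w0,w1,max(2,int(np.ceil(abs(w1-w0)/step))+1)):
        if r.move_straight(*pose(w,0,z),speed=speed,max_force=mf): break
    s=r.read_state();f=np.array(s["contact_force"]);print("t",round(s["time_s"],2),"w",round(w,1),"F",f.round(1))
    return w
E
python3 - <<'E'
from h import *
s=r.read_state()
p=np.array(s["eef_pos"])
r.move_straight([p[0],p[1],.42],speed=.25)
r.command_gripper(0,60)
r.reach(*pose(145.5,.012,.40)); r.reach(*pose(145.5,.012,.17))
r.hold(.1)
s=r.read_state();print(s["time_s"],s["eef_pos"],s["contact_force"],s["grip_width"])
cv2.imwrite("pics/w1.png",cams.get_image("wrist")[:,:,::-1])
E
```

```text
4.8 [0.56919122 0.0423547  0.1719489 ] [0.45535232 0.01266725 0.20770356] 0.00013640106701225604
```

View pics/w1.png

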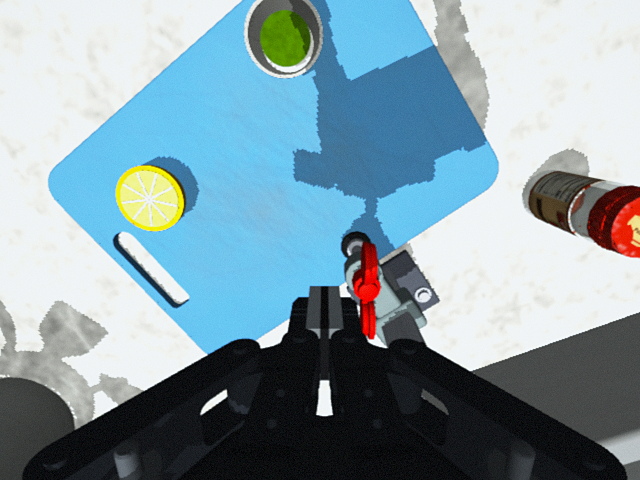

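The wrist view shows the wing nearly vertical, with the hub at about (367,287) and its ends at (368,236) and (370,335). The closed fingers are on its drive side at (325,310). Checking against the prediction, then the first stroke.

```bash
python3 - <<'E'
from h import *
s=r.read_state();c=cams.camera_model("wrist");T=np.eye(4);T[:3,:3]=Ro.from_quat(s["eef_rot"]).as_matrix();T[:3,3]=s["eef_pos"]
X=np.linalg.inv(T@np.array(c["tool_from_camera"]))
def wp(P):
    v=np.array(c["K"])@(X@np.array([*P,1]))[:3];return (v[:2]/v[2]).round(0)
a=np.radians(145.5+PSI);e=np.array([np.cos(a),np.sin(a)])
print(wp([*C,.115]),wp([*(C+.034*e),.11]),wp([*(C-.034*e),.11]))
if r.move_straight(*pose(145.5,.012,.1),speed=.1,max_force=8): print("hit on descent",r.read_state()["eef_pos"])
else:
    w=sweep(145.5,30,0)
    cv2.imwrite("pics/s1.png",cv2.resize(cams.get_image("side")[178:338,171:371],None,fx=3,fy=3)[:,:,::-1])
E
```

```text
[372. 293.] [373. 241.] [369. 334.]
t 9.35 w 30.0 F [-0.7  4.1 -0.6]
```

View pics/s1.png

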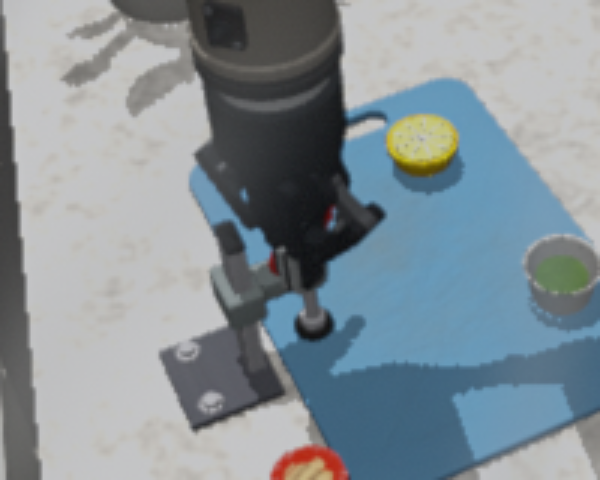

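The finger has swung the wing round beside the column with about 4 N of reaction, and nothing else was touched. Next the second stroke, a half turn.

```bash
cat >> h.py <<'E'
def rewind(w0,w1,gap=.012):
    r.move_straight(*pose(w0,gap,.1),speed=.08); r.move_straight(*pose(w0,gap,.165),speed=.15)
    r.reach(*pose(w1,gap,.165))
    return r.move_straight(*pose(w1,gap,.1),speed=.1,max_force=8)
E
python3 - <<'E'
from h import *
if rewind(30,210): print("hit",r.read_state()["eef_pos"])
else:
    sweep(210,120,0);sweep(120,30,0)
    r.move_straight(*pose(30,.012,.1),speed=.08); r.move_straight(*pose(30,.012,.165),speed=.15)
    r.reach(*pose(210,.012,.165));print(r.read_state()["time_s"])
    cv2.imwrite("pics/w2.png",cams.get_image("wrist")[:,:,::-1])
E
```

```text
t 16.74 w 120.0 F [-1.9 -1.2 -0.3]
t 19.44 w 30.0 F [-1.1  3.1 -1.2]
23.0833
```

View pics/w2.png

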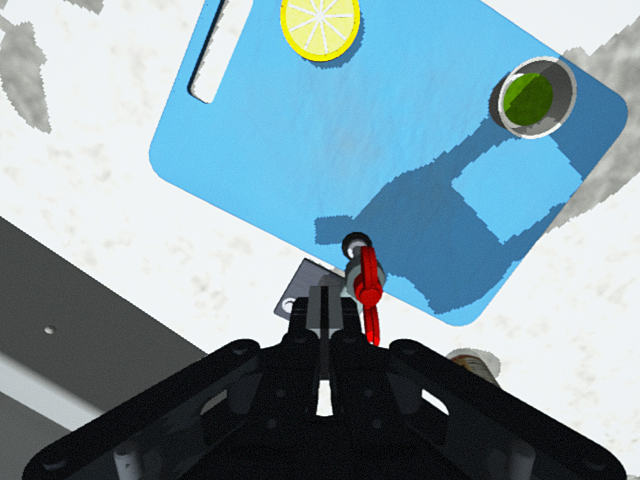

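The wing is where predicted, at about (370,290) and just ahead of the fingers. Last stroke goes to the stop, with force supervision.

```bash
python3 - <<'E'
from h import *
if r.move_straight(*pose(210,.012,.1),speed=.1,max_force=8): print("hit")
else:
    sweep(210,160,0)
    for w in np.arange(157,122,-3.):
        hit=r.move_straight(*pose(w,0,.1),speed=.02,max_force=22)
        s=r.read_state();F=np.linalg.norm(s["contact_force"]);print(w,hit,F.round(1),np.round(s["eef_pos"][:2],4))
        if hit or F>30: break
    r.hold(.3);s=r.read_state();print(s["time_s"],np.round(s["contact_force"],1))
E
```

```text
t 25.85 w 160.0 F [ 2.2 -3.8  1.1]
157.0 False 4.9 [0.5745 0.0467]
154.0 False 5.5 [0.5739 0.0482]
151.0 False 5.1 [0.5734 0.0497]
148.0 False 5.7 [0.5729 0.0513]
145.0 False 8.6 [0.5723 0.0521]
142.0 False 14.0 [0.5716 0.0525]
139.0 False 19.6 [0.571  0.0529]
136.0 False 25.8 [0.5704 0.0533]
133.0 False 31.0 [0.5697 0.0538]
28.4 [ -8.3 -29.8   7.9]
```

The force rises steeply from w≈147°, which matches the predicted home stop. Backing off and checking.

```bash
python3 - <<'E'
from h import *
r.move_straight(*pose(137,.014,.1),speed=.06); r.move_straight(*pose(137,.014,.2),speed=.15)
p=np.array(r.read_state()["eef_pos"]);r.move_straight([.42,-.12,.3],speed=.2);r.hold(.3)
s=r.read_state();print(s["time_s"],np.round(s["contact_force"],1))
t=cams.get_image("top");b=cams.get_image("side")
cv2.imwrite("pics/c2.png",np.hstack([cv2.resize(i[y-40:y+40,x-50:x+50],None,fx=4,fy=4,interpolation=cv2.INTER_CUBIC) for i,x,y in((t,334,200),(b,271,258))])[:,:,::-1])
E
```

```text
31.2917 [ 1.1 -0.2  0.4]
```

View pics/c2.png

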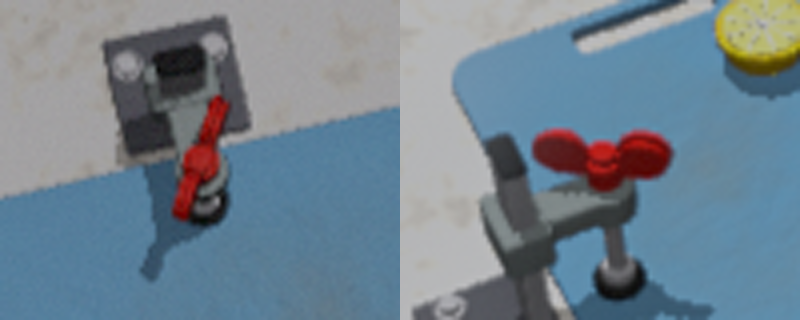

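The wings are at the home angle, the pad is down on the board (crop (620,278), previously (620,268)), and the board has not moved. Handing in.

```bash
python3 -c "
from workcell import r, cams
print(r.finish_job())"
```

```text
the job is handed in; nothing more can be done
None
```

I pushed the wing screw round to its hard stop in three strokes with closed fingers. The last pictures show the pad down on the board and the board unmoved. The job is handed in at about 31 s; no verdict was returned.

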